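# File the floor samples on edge and close the rack

## Robot

A 7-joint arm with a two-finger parallel gripper is mounted at the origin on the work surface. World frame = base frame: x ahead of the robot, y to its left, z up, the work surface at z = 0. Lengths are in m, angles in rad, forces in N, time in s.
With the tool pointing down it reaches from about 0.35 to 0.9 m from the base axis. Payload 19.9 kg.
Tool frame: the origin (TCP) lies between the finger pads; the fingertips stand 19 mm ahead of it and the grasp point (between the pads) is the TCP; z points along the fingers, y is the line along which they close (so a half turn about z gives the same grasp; the last joint's range is limited). The gripper opens to 94 mm and grips with 3 to 60 N. Pads are 16 mm wide; open, the fingers measure 119 mm over their backs; the gripper's body (75 mm by 177 mm) begins 78 mm behind the grasp point.
Start: joints at [-1.313, 0.417, -0.01, 1.614, 0.005, 1.111, -0.053], TCP at [0.184, 0.597, 0.224] pointing down, gripper open.
Joint ranges: [-2.81, 2.81], [-0.39, 2.02], [-1.27, 1.25], [0.06, 2.57], [-1.19, 4.33], [0.19, 2], [-2.82, 2.82]. Speed limits (rad/s): [1.89, 1.89, 2.39, 2.39, 3.01, 3.01, 3.01].

## Interface

Orientations are given as a 3x3 rotation matrix whose columns are the frame's x, y, z axes.
In Python, from rig import robot gives the robot as it stands. Calls block until the motion is done:
- robot.move_ptp(position, orientation): joint-space move of the TCP to a pose.
- robot.move_linear(position, velocity=0.15, frame=None, threshold=None): straight line of the TCP; frame=None keeps the orientation; velocity is the mean speed in m/s. With threshold (N) it stops when the force on the tool has changed by that much, and returns True; else False.
- robot.goto_joints(angles): joint-space move.
- robot.gripper_to(opening): finger opening in m; the grip force is fixed at half the most; returns when the fingers have stopped.
- robot.pause(seconds).
- robot.ik(position, orientation): joint angles nearest the present ones, or None.
- robot.get_state(): the state.
- robot.grab_frame(name): name is "scene" or "top" or "wrist"; returns the picture (480x640x3 uint8, red, green, blue); there is no depth.
- robot.camera_info(name): a dict with "fx", "fy", "cx", "cy" (pixels), "rvec" (rotation vector, rad) and "tvec" (3), from world to camera coordinates, as OpenCV has them. Camera axes: x right, y down, z forward; pixel columns grow to the right and rows downward; lengths in m; the calibration is good to about 2 mm. A picture is of the moment at which its call begins: read the wrist's pose just before it. camera_info takes no time and is no camera call; for the wrist camera it gives the pose at the moment of the call.
A pose or a line that the arm cannot do raises robot.PlanningError and nothing moves.
- robot.sign_off(): hands the job in; it is judged then, once.
The state is a dict: "time": time; "qpos": joint angles; "joint_vel": joint speeds; "effort": joint torques, N m; "ee_pos": TCP position; "tool_rot": TCP orientation; "force": force on the tool from outside, world axes, zero at the start; "moment": the same for the moment, N m; "opening": finger opening in m; "grasp_force": force on a finger pad.
Only numpy, scipy, OpenCV 4.12 (cv2) and the standard library are available. Lean on these libraries where they do the work, as an engineer would, in place of code of your own. Each camera call takes 0.05 s, during which the arm holds its last target. There are 200 camera calls.

## Task

Take the two floor samples off their display stands and stand each one upright (110 mm side vertical) in the rack, in the empty slot whose width suits its thickness, fully down and about centred along the slot. When both are in, swing the aluminium keeper frame down over them until it is fully closed. Leave the two samples already filed in their slots, and do not disturb the bottle, the cup or the carton.

Things in the scene. Friction and masses are not known exactly. Their poses are not given: they have to be found in the camera images.
- sample_thin: Wooden floor sample: flat board 10 mm thick (x), 90 mm wide (y), 110 mm tall (z, lower to upper edge); origin at its centre. Starts leaning on a stand, z 0.6 rad from vertical, top towards the robot; its upper 55 mm stand clear of the stand's back plate, free to be pinched by the thickness. 55 to 140 g.
- sample_thick: Wooden floor sample: flat board 22 mm thick (x), 60 mm wide (y), 110 mm tall (z, lower to upper edge); origin at its centre. Starts leaning on a stand, z 0.6 rad from vertical, top towards the robot; its upper 55 mm stand clear of the stand's back plate, free to be pinched by the thickness. 55 to 140 g.
- slot_thin: Fixed wooden slot block in the rack, empty: one slot 15 mm wide (for the 10 mm sample) along its x axis, open above and at both ends. Block 90 (x) by 58 (y) by 48 mm high; slot floor 8 mm above the underside; the top 8 mm of the slot walls bevelled outwards at 45 degrees. Origin: centre of the underside.
- slot_thick: Fixed wooden slot block in the rack, empty: one slot 27 mm wide (for the 22 mm sample) along its x axis, open above and at both ends. Block 90 (x) by 58 (y) by 48 mm high; slot floor 8 mm above the underside; the top 8 mm of the slot walls bevelled outwards at 45 degrees. Origin: centre of the underside.
- slot_full_a: Slot block like the others but with a 33 mm slot, which already holds a sample. Origin at the centre of the underside. Fixed.
- sample_filed_a: Sample that already stands in slot_full_a: 28 mm thick (x), 75 mm wide (y), 110 mm tall (z); origin at its centre. Loose; to be left there.
- slot_full_b: Slot block like the others but with a 21 mm slot, which already holds a sample. Origin at the centre of the underside. Fixed.
- sample_filed_b: Sample that already stands in slot_full_b: 16 mm thick (x), 75 mm wide (y), 110 mm tall (z); origin at its centre. Loose; to be left there.
- rack: Fixed rack: plywood base 165 (x) by 290 (y) by 10 mm, four slot blocks on it side by side in any order at y = -90, -30, 30, 90 mm, x = 0, axes parallel to the rack's. Corner posts at y = +-132 mm: x = -63 mm (134 mm high) and x = 72 mm (146 mm high, with the keeper's hinge). Origin under the base, on the table; its -x side faces roughly to the robot.
- keeper (a joint): Angle (rad) of the keeper, a hinged aluminium frame like a lid: side arms at y = +-132 mm, a middle bar 65 mm and a front bar 135 mm from the hinge. 0 = closed, level just over the samples' tops; starts at 1.7 to 2.05, tipped back past upright (stop at 2.2). Its stiff hinge stays where it is left; 1 to 4 N at the front bar swings it.
- keeper_hinge (a point): Middle of the keeper's hinge axis, 72 mm along the rack's x and 140 mm above the rack's underside; the axis runs along the rack's y.
- keeper_bar (a point): Middle of the keeper's front bar, a 12 mm round bar parallel to the rack's y, 280 mm long, 135 mm from the hinge; at angle q it lies 135*cos(q) mm from the hinge towards the rack's -x and 135*sin(q) mm above it.
- stand_thin: Dark steel display stand under sample_thin (fixed), base 100 mm by 70 mm, about 66 mm high: a 70 mm wide sloping back plate reaching 55 mm up the sample, and a ledge for its lower edge. Origin on the table; the sample leans towards its -x.
- stand_thick: Dark steel display stand under sample_thick (fixed), base 100 mm by 70 mm, about 66 mm high: a 70 mm wide sloping back plate reaching 55 mm up the sample, and a ledge for its lower edge. Origin on the table; the sample leans towards its -x.
- stand_empty: Third stand of the same kind and size, with nothing on it (fixed). Origin on the table.
- bottle: Plastic water bottle, 64 mm across, 200 mm tall, bystander; origin at the centre of its underside.
- cup: Red plastic cup, 72 mm across, 90 mm tall, bystander; origin at the centre of its underside.
- carton: Small cardboard carton 90 x 70 x 50 mm, bystander; origin at the centre of its underside.
Not all that is in view belongs to the job. Leave any pink look-alike of the sample_thick alone. There is more than one size of the sample_filed_a; the one meant has the size given above.

How it is judged:
By the outcome, as a careful person would: the job done as asked, in the order asked, and still so for the second after the job is handed in, with the robot touching nothing.
It also fails if it takes over 67 s, if anything falls off the work surface, if the arm or the gripper's body presses on something with over 40 N, if the wrist force passes 120 N, or if a joint passes its speed limit or range.

## Working session

There is one attempt and no reset: what is moved stays moved. The work goes in short steps, each a Python script; the robot and the scene stay as the last script left them, time stands still between calls to the robot, and variables do not carry over. Pictures are saved under pics/ and viewed, at most 11 in all, crops included, and the job is handed in when it is done.

```bash
ls; mkdir -p pics; python3 - <<'E'
from rig import robot
import cv2
for n in ("scene","top"):
    cv2.imwrite(f"pics/{n}0.png",robot.grab_frame(n)[:,:,::-1]); print(n,robot.camera_info(n))
print(robot.get_state())
E
```

```text
pics
scene {'fx': 535.446761733261, 'fy': 535.446761733261, 'cx': 321.17571058456286, 'cy': 242.94952135006844, 'rvec': array([ 2.01328705,  1.07886122, -0.51932616]), 'tvec': array([-0.352944  , -0.17368767,  1.48206307])}
top {'fx': 451.0678561217594, 'fy': 451.0678561217594, 'cx': 319.5397303428947, 'cy': 235.2962058120906, 'rvec': array([ 2.19054597, -2.14734859,  0.09338073]), 'tvec': array([0.0352347 , 0.5500443 , 1.12706813])}
{'time': 0.1, 'qpos': array([-1.31348592,  0.41793967, -0.01031046,  1.61405311,  0.00472231,
        1.11069687, -0.05299519]), 'joint_vel': array([ 0.00058397, -0.00126474,  0.0011331 , -0.00035777,  0.00017896,
       -0.00039348,  0.00036581]), 'effort': array([ 1.50080181e-03, -8.52571750e+01,  6.40225075e-01, -4.26690030e+01,
       -4.87653923e-02,  1.64883700e-02, -2.26101940e-05]), 'ee_pos': array([0.18391385, 0.5970242 , 0.22389755]), 'tool_rot': array([[-9.55695992e-01,  2.94355438e-01, -2.18151266e-04],
       [ 2.94355502e-01,  9.55695419e-01, -1.05144764e-03],
       [-1.01013166e-04, -1.06907832e-03, -9.99999423e-01]]), 'force': array([ 0.51343348,  0.24088407, -0.39279962]), 'moment': array([-0.02283148,  0.00262645,  0.01910179]), 'grasp_force': 0.0, 'opening': 0.09381027326690052}
```

View pics/scene0.png

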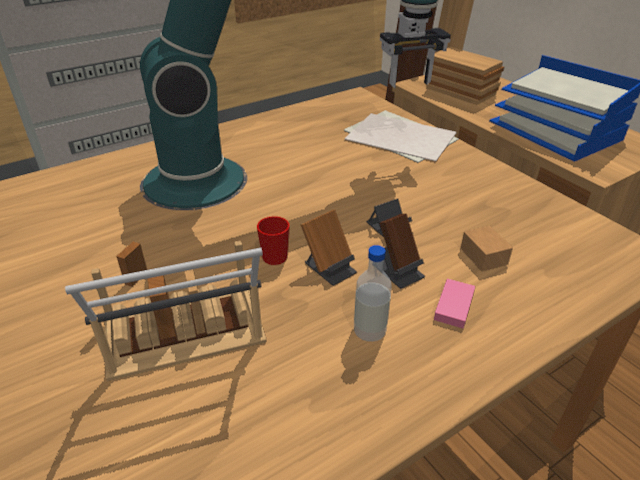

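View pics/top0.png

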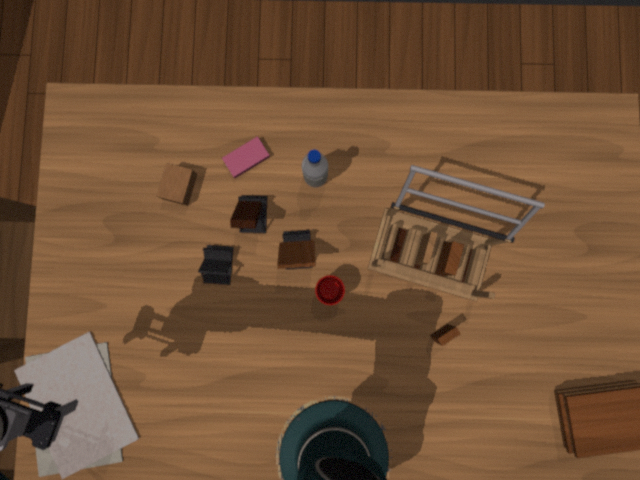

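Scene: the rack is at right in the top view (375–490, 205–295), with the keeper tipped back. The thin sample is at about (297,250), the thick one at (248,213) and the empty stand at (217,265). Next I'll get wrist views close up.

```bash
cat > h.py <<'E'
from rig import robot
import cv2, numpy as np
def cam(n):
    c=robot.camera_info(n); R=cv2.Rodrigues(np.array(c["rvec"]))[0]
    return np.array([[c["fx"],0,c["cx"]],[0,c["fy"],c["cy"]],[0,0,1]]),R,np.array(c["tvec"]).ravel()
def onplane(C,uv,z):
    K,R,t=C; o=-R.T@t
    d=(R.T@np.linalg.inv(K)@np.c_[np.atleast_2d(uv),np.ones(len(np.atleast_2d(uv)))].T).T
    return o+d*((z-o[2])/d[:,2])[:,None]
def proj(C,P):
    K,R,t=C; q=(R@np.atleast_2d(P).T).T+t
    return (q@K.T)[:,:2]/q[:,2:]
def down(yaw): # tool y axis along world angle yaw, z down
    y=np.array([np.cos(yaw),np.sin(yaw),0]); z=np.array([0,0,-1.])
    return np.c_[np.cross(y,z),y,z]
def ray(C,uv):
    K,R,t=C; d=R.T@np.linalg.inv(K)@np.r_[uv,1]; return -R.T@t,d/np.linalg.norm(d)
E
python3 - <<'E'
from h import *
np.set_printoptions(precision=3,suppress=True)
C=cam("top")
print(onplane(C,[(297,250),(250,213),(217,265),(315,160),(330,290),(177,183)],0.05))
print("rack",onplane(C,[(391,206),(372,264),(475,298),(490,245),(512,240)],0.005))
print(onplane(C,[(412,170),(541,206)],0.27))
W=cam("wrist");s=robot.get_state();T=s["tool_rot"]
print("wrist cam in tool",T.T@(-W[1].T@W[2]-s["ee_pos"]),"\n",T.T@W[1].T,W[0])
im=robot.grab_frame("top")[:,:,::-1]
cv2.imwrite("pics/rack_t.png",cv2.resize(im[150:310,350:560],None,fx=3.7,fy=3.7,interpolation=2))
E
```

```text
[[0.509 0.101 0.05 ]
 [0.6   0.222 0.05 ]
 [0.468 0.3   0.05 ]
 [0.739 0.061 0.05 ]
 [0.412 0.017 0.05 ]
 [0.673 0.41  0.05 ]]
rack [[ 0.632 -0.139  0.005]
 [ 0.479 -0.091  0.005]
 [ 0.398 -0.355  0.005]
 [ 0.535 -0.396  0.005]
 [ 0.549 -0.453  0.005]]
[[ 0.664 -0.142  0.27 ]
 [ 0.594 -0.402  0.27 ]]
wrist cam in tool [ 0.083  0.001 -0.16 ] 
 [[ 0.    -0.959 -0.284]
 [ 1.     0.001 -0.001]
 [ 0.001 -0.284  0.959]] [[374.48    0.    316.381]
 [  0.    374.48  237.748]
 [  0.      0.      1.   ]]
```

View pics/rack_t.png

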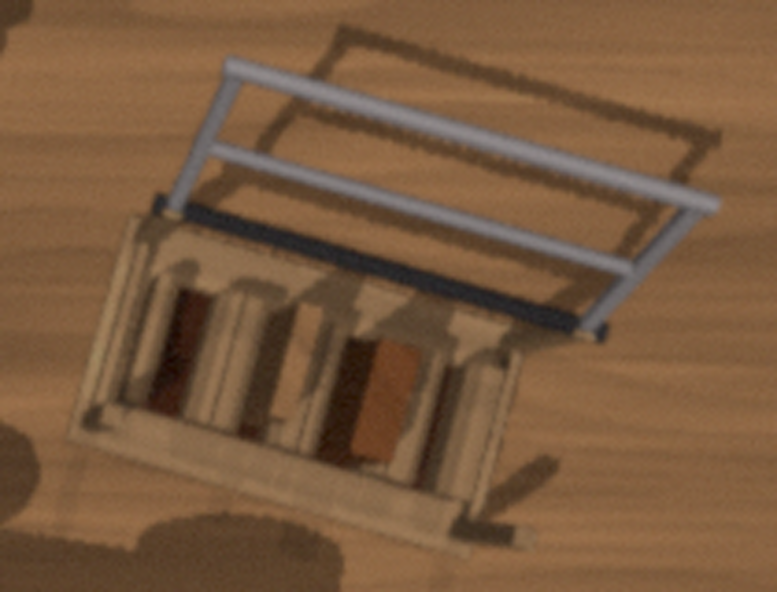

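Slots left to right: wide empty one (thick), filed b, filed a, then the narrow empty one at right (thin). I'll take close wrist views of the stands and the rack.

```bash
python3 - <<'E'
from h import *
import pickle
np.set_printoptions(precision=4,suppress=True)
for n,p,yaw in (("stands",(0.50,0.15,0.33),1.571),("rack",(0.45,-0.235,0.33),1.29)):
    robot.move_ptp(np.array(p),down(yaw)); robot.pause(0.2)
    C=cam("wrist"); im=robot.grab_frame("wrist")[:,:,::-1]
    cv2.imwrite(f"pics/w_{n}.png",im); pickle.dump(C,open(f"{n}.pkl","wb"))
    s=robot.get_state();print(s["time"],s["ee_pos"],s["qpos"],s["force"])
E
```

```text
2.4083 [0.4999 0.1504 0.3299] [-0.6541  0.1469  0.3413  1.7391 -0.0514  1.2646  1.2709] [ 0.3027  0.1851 -0.2062]
4.1 [ 0.4503 -0.2344  0.3299] [-0.2718  0.1398  0.7723  1.781  -0.1022  1.2618  1.818 ] [0.43   0.4193 0.3591]
```

View pics/w_stands.png

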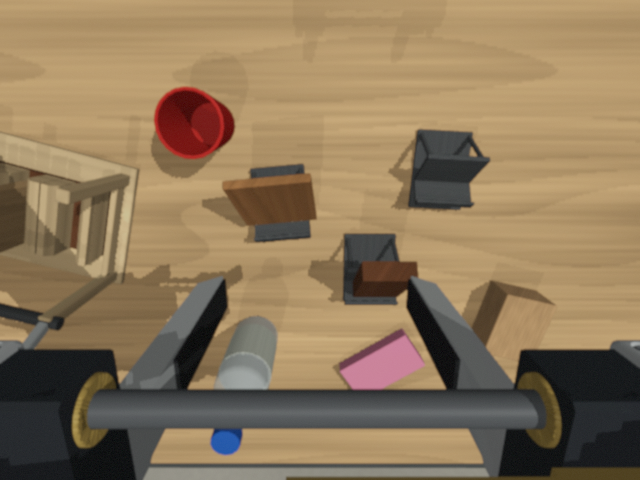

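View pics/w_rack.png

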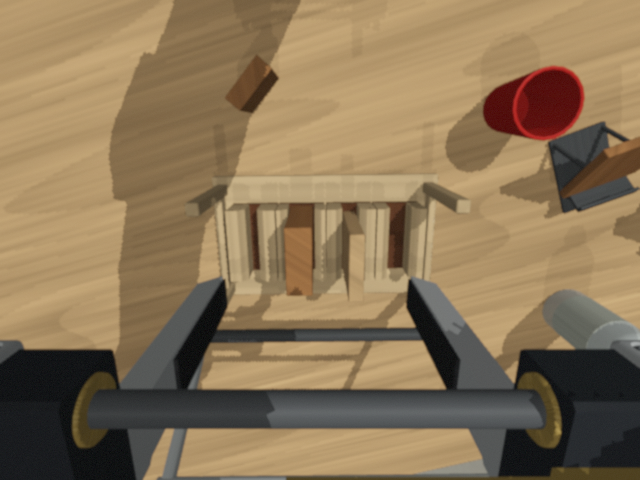

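Wrist views: thin sample's top edge is at about (223–313,180), the thick one's at (360–418,263). The rack's base front edge is at (217–437,178), with the thick slot on the right (397,235) and the thin slot on the left (254,235). I'll zoom in for corner pixels.

```bash
python3 - <<'E'
import cv2,numpy as np
a=cv2.imread("pics/w_stands.png");b=cv2.imread("pics/w_rack.png")
def z(im,x0,y0,w,h,f):
    o=cv2.resize(im[y0:y0+h,x0:x0+w],None,fx=f,fy=f,interpolation=cv2.INTER_CUBIC)
    for k in range(0,w,10):
        x=int((k+.5)*f); cv2.line(o,(x,0),(x,5 if (x0+k)%50 else 14),(255,255,0),1)
        
    for k in range(0,h,10):
        y=int((k+.5)*f); cv2.line(o,(0,y),(5 if (y0+k)%50 else 14,y),(255,255,0),1)
    return o
out=np.zeros((600,800,3),np.uint8)
o=z(a,220,160,100,60,4);out[:240,:400]=o
o=z(a,340,230,90,60,4);out[:240,402:762]=o
o=z(b,180,170,300,135,2.66);out[241:241+o.shape[0],:o.shape[1]]=o[:,:800]
cv2.imwrite("pics/comp.png",out)
E
```

```text
(no output)
```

View pics/comp.png

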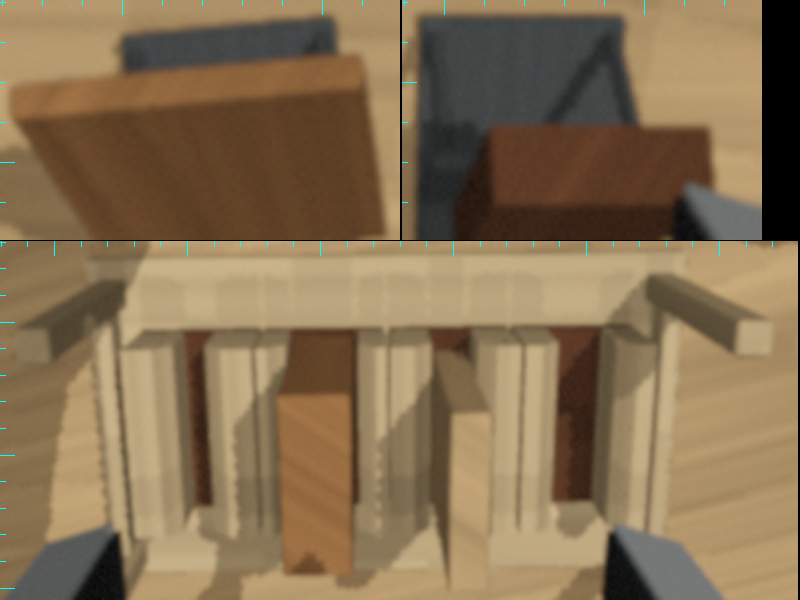

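Thin end-face edges in the crop: (12,86)–(360,56) outer and (20,118)–(366,90) inner. Thick: outer (493,126)–(710,128), inner left (490,206). Rack: base front corners (90,254), (682,252), front post tops (34,342), (754,337).

```bash
cat > meas.py <<'E'
from h import *
import pickle
from scipy.optimize import brentq
np.set_printoptions(precision=4,suppress=True)
S=pickle.load(open("stands.pkl","rb"));K=pickle.load(open("rack.pkl","rb"))
px=lambda p,f,o:(np.array(p,float)+.5)/f-.5+np.array(o)
if __name__=="__main__":
    thin=px([(12,86),(360,56),(20,118),(366,90)],4,(220,160))
    thick=px([(91,126),(308,128),(88,206),(310,208)],4,(340,230))
    for nm,P,w,zs in (("thin",thin,.09,(.111,.117)),("thick",thick,.06,(.111,.123))):
        for e,zp in ((P[:2],zs[0]),(P[2:],zs[1])):
            f=lambda z:np.linalg.norm(np.subtract(*onplane(S,e,z)))-w
            z=brentq(f,0,.25); q=onplane(S,e,zp); d=q[1]-q[0]
            print(nm,"z by width",z,"at prior z",q.ravel(),"mid",q.mean(0),"w",np.linalg.norm(d),"yaw",np.arctan2(-d[0],d[1]))
    r=px([(90,254),(682,252),(34,342),(754,337)],2.66,(180,170))
    zz=[.01,.01,.134,.134]; W=np.vstack([onplane(K,p,z) for p,z in zip(r,zz)])[:,:2]
    M=np.array([(-.0825,-.145),(-.0825,.145),(-.063,-.132),(-.063,.132)])
    mc,wc=M.mean(0),W.mean(0);A=(M-mc).T@(W-wc)
    yaw=np.arctan2(A[0,1]-A[1,0],A[0,0]+A[1,1]);R=np.array([[np.cos(yaw),-np.sin(yaw)],[np.sin(yaw),np.cos(yaw)]])
    t=wc-R@mc; print("rack",t,yaw,"res\n",W-(M@R.T+t)); np.save("rack.npy",np.r_[t,yaw])
    # check overlay in wrist + top + scene views
    def rk(p): p=np.array(p); return np.r_[R@p[:2]+t,p[2]]
    segs=[]
    for y,w in ((-90,15),(90,27)):
        for s in(-1,1):
            segs.append((rk((-.045,y/1e3+s*w/2e3,.018)),rk((.045,y/1e3+s*w/2e3,.018))))
            segs.append((rk((-.045,y/1e3+s*.029,.058)),rk((.045,y/1e3+s*.029,.058))))
    for a,b in (((-.0825,-.145),(-.0825,.145)),((-.0825,.145),(.0825,.145)),((.0825,.145),(.0825,-.145)),((.0825,-.145),(-.0825,-.145))): segs.append((rk((*a,.01)),rk((*b,.01))))
    segs.append((rk((.072,-.14,.146)),rk((.072,.14,.146))))
    out=[]
    for im,C,(x,y,w,h),f in ((cv2.imread("pics/w_rack.png"),K,(180,170,300,130),2.6),(cv2.imread("pics/top0.png"),cam("top"),(360,160,200,145),2),(cv2.imread("pics/scene0.png"),cam("scene"),(60,230,210,145),1.9)):
        o=cv2.resize(im[y:y+h,x:x+w],None,fx=f,fy=f,interpolation=2)
        for a,b in segs:
            q=((proj(C,[a,b])-(x,y)+.5)*f-.5).round().astype(int);cv2.line(o,q[0].tolist(),q[1].tolist(),(0,255,0),1)
        out.append(o)
    c=np.zeros((650,800,3),np.uint8);c[:338,:780]=out[0];c[340:340+290,:400]=out[1];c[340:340+out[2].shape[0],401:401+out[2].shape[1]]=out[2]
    cv2.imwrite("pics/chk.png",cv2.resize(c[:630],(762,600)))
E
python3 meas.py
```

```text
thin z by width 0.10316713873242127 at prior z [0.47   0.0562 0.111  0.4624 0.144  0.111 ] mid [0.4662 0.1001 0.111 ] w 0.08817541696170149 yaw 0.0868729206992061
thin z by width 0.1030880385151657 at prior z [0.4772 0.0591 0.117  0.4701 0.1456 0.117 ] mid [0.4736 0.1024 0.117 ] w 0.08676001751864315 yaw 0.0822197160738589
thick z by width 0.0998477804492035 at prior z [0.5556 0.2003 0.111  0.556  0.2586 0.111 ] mid [0.5558 0.2295 0.111 ] w 0.058282890198402916 yaw -0.00792786642408392
thick z by width 0.11475746953287241 at prior z [0.5737 0.1988 0.123  0.5741 0.2575 0.123 ] mid [0.5739 0.2281 0.123 ] w 0.05868040700473792 yaw -0.007787032576567635
rack [ 0.6128 -0.2678] -0.2727715833722935 res
 [[ 0.0123 -0.0109]
 [ 0.0166  0.0022]
 [-0.0165 -0.0041]
 [-0.0124  0.0128]]
```

View pics/chk.png

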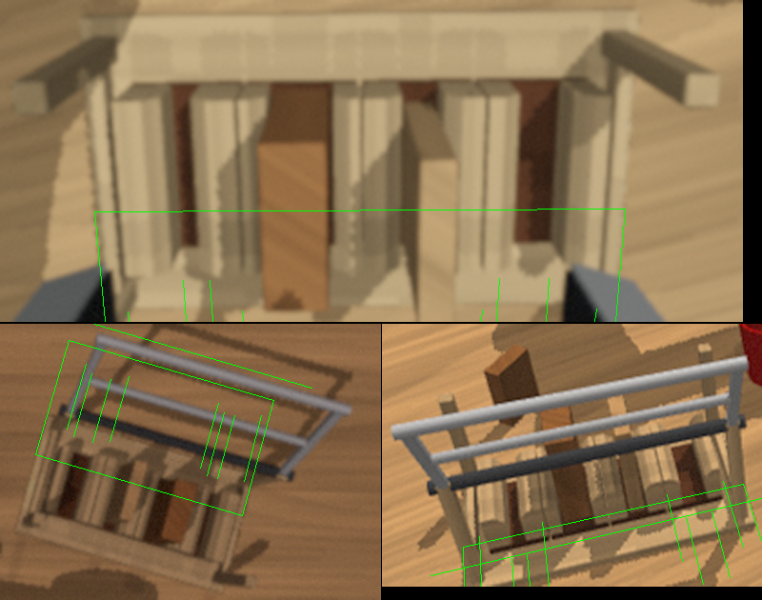

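The overlay is far off because I forgot that the rack crop starts at row 241 of the composite. Correcting that.

```bash
sed -i 's/(90,254),(682,252),(34,342),(754,337)/(90,13),(682,11),(34,101),(754,96)/; s/pics\/chk/pics\/chk2/' meas.py; python3 meas.py | tail -5
```

```text
rack [ 0.5075 -0.2386] -0.2735440218336904 res
 [[ 0.0022  0.0028]
 [ 0.0008 -0.004 ]
 [-0.0009  0.0017]
 [-0.0021 -0.0005]]
```

View pics/chk2.png

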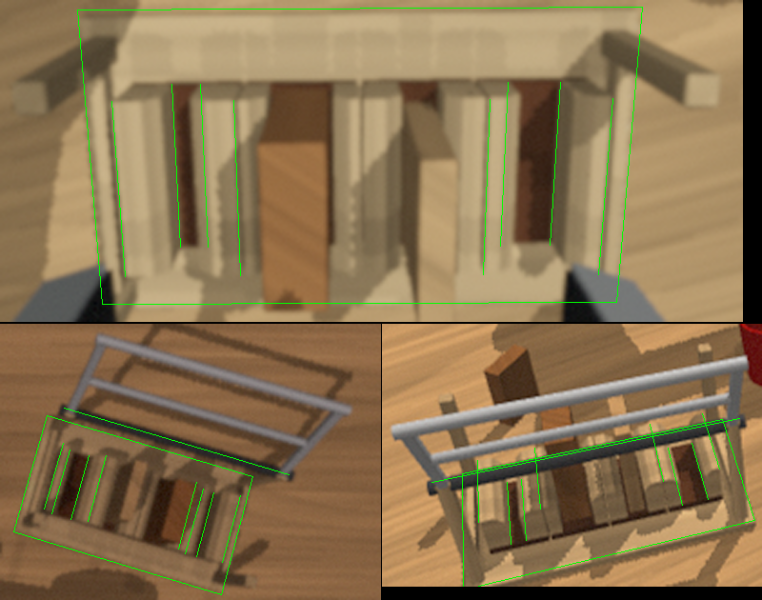

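The rack fit now agrees in all three views. Next come the keeper angle, IK checks and the thin sample's pick.

```bash
cat > plan.py <<'E'
from h import *
np.set_printoptions(precision=4,suppress=True)
rx,ry,RY=np.load("rack.npy")
def rk(x,y,z): c,s=np.cos(RY),np.sin(RY); return np.array([rx+c*x-s*y,ry+s*x+c*y,z])
def bar(q): return rk(.072-.135*np.cos(q),0,.14+.135*np.sin(q))
TOP={"thin":(np.array([.470,.101,.114]),.085),"thick":(np.array([.5649,.2288,.117]),-.008)}
SLOT={"thin":-.09,"thick":.09}; TH={"thin":.010,"thick":.022}
DEPTH=.024
def grasp(n,sgn):
    p,a=TOP[n]; c,s=np.cos(.6),np.sin(.6); h=np.array([np.cos(a),np.sin(a),0]);u=np.array([0,0,1.])
    sx=c*h+s*u; sz=-s*h+c*u; y=sgn*sx; z=-sz
    return p-DEPTH*sz+.0015*sx, np.c_[np.cross(y,z),y,z], sz
PL=down(RY+np.pi/2)
E
python3 - <<'E'
from plan import *
from scipy.optimize import minimize_scalar
for n,m in (("top",(477.5,186.6)),("scene",(166,272.5))):
    C=cam(n); r=minimize_scalar(lambda q:np.linalg.norm(proj(C,bar(q))-m),bounds=(1.6,2.2),method="bounded");print(n,r.x,r.fun)
for n in("thin","thick"):
    for s in(1,-1):
        p,R,sz=grasp(n,s); print(n,s,p,robot.ik(p,R),robot.ik(p+.1*sz,R))
    print("slot",robot.ik(rk(0,SLOT[n],.25),PL),robot.ik(rk(0,SLOT[n],.104),PL))
for a in(RY,RY+np.pi):
    for q in(2,1,0): print("bar",robot.ik(bar(q),down(a)))
E
```

```text
top 2.0248309742330353 1.7327355231395158
scene 2.068443264945435 1.8625735977037847
thin 1 [0.4847 0.1023 0.095 ] [ 0.6051  0.4286 -1.0793  2.4365  1.8491  0.525  -1.9531] [ 0.1703 -0.0917 -0.5687  2.498   0.7353  0.1982 -1.0123]
thin -1 [0.4847 0.1023 0.095 ] [ 0.6051  0.4286 -1.0793  2.4365  1.8491  0.525   1.1885] [-0.7502 -0.1162  0.3025  2.5225  0.9853  0.2792  1.8886]
slot [-0.0799  0.4092  0.8111  1.7151 -0.3207  1.1559  2.1185] [ 0.0032  0.5877  0.7153  1.8408 -0.4848  0.8952  2.2447]
thick 1 [0.5797 0.2287 0.098 ] [-0.8965  0.437   0.3666  2.1511  1.1727  0.1919 -1.7293] [-1.0029  0.1916  0.3746  2.2125  0.848   0.3827 -1.3988]
thick -1 [0.5797 0.2287 0.098 ] [-0.8965  0.437   0.3666  2.1511  1.1727  0.1919  1.4123] [-1.0269  0.1931  0.4014  2.2132  0.8376  0.3783  1.7518]
slot [-0.3363  0.3155  0.6889  1.7843 -0.2209  1.1202  1.7226] [-0.2561  0.5068  0.6109  1.9123 -0.3832  0.84    1.8534]
bar [-0.2171  0.6742  0.9542  1.418  -0.5519  1.3306  0.4887]
bar [-0.3532  0.3969  0.9508  1.7686 -0.3507  1.1577  0.4312]
bar [-0.3225  0.4222  0.8856  2.0241 -0.4222  0.8859  0.521 ]
bar [ 1.0036  0.7358 -1.0867  1.3696  0.6455  1.4122  2.7994]
bar [-0.4351  0.4548  1.0871  1.7704 -0.4336  1.1827 -2.6352]
bar [ 1.2637  0.5234 -1.0818  1.9767  0.5605  0.9792  2.7752]
```

```bash
python3 - <<'E'
from plan import *
p,R,sz=grasp("thin",-1)
for d in(.0,.02,.04,.06,.07,.08,.09,.1,.12): print(d,robot.ik(p+d*sz,R))
def tryhover(d):
    robot.move_ptp(p+d*sz,R); robot.gripper_to(.042)
    print(robot.get_state()["time"],robot.get_state()["qpos"])
    for e in (0,.01,.02,.04): print("from here",e,robot.ik(p+e*sz,R))
tryhover(.08)
E
```

```text
0.0 [ 0.6051  0.4286 -1.0793  2.4365  1.8491  0.525   1.1885]
0.02 [ 0.6177  0.3285 -1.0802  2.4518  1.7685  0.4457  1.2264]
0.04 [ 0.4794  0.1778 -0.9088  2.4678  1.6626  0.3059  1.2727]
0.06 [-0.2172  0.0406 -0.1902  2.4963  1.4182  0.1884  1.4615]
0.07 [-0.669  -0.0057  0.2586  2.5132  1.2642  0.1918  1.612 ]
0.08 [-0.6845 -0.0414  0.263   2.5168  1.1457  0.2162  1.7295]
0.09 [-0.7166 -0.0784  0.2828  2.52    1.0542  0.2456  1.8204]
0.1 [-0.7502 -0.1162  0.3025  2.5225  0.9853  0.2792  1.8886]
0.12 [-0.8121 -0.1929  0.3318  2.5252  0.8944  0.3556  1.9769]
6.425 [-0.6845 -0.0415  0.263   2.5168  1.1457  0.2162  1.7295]
from here 0 [-0.1301  0.2383 -0.2588  2.4556  2.1049  0.2522  0.809 ]
from here 0.01 [-0.2502  0.2007 -0.1342  2.4672  2.08    0.2159  0.8191]
from here 0.02 [-0.0326  0.1817 -0.3687  2.4679  1.905   0.2417  1.0047]
from here 0.04 [-0.2092  0.1064 -0.1904  2.486   1.7134  0.1938  1.1752]
```

```bash
python3 - <<'E'
from plan import *
p,R,sz=grasp("thin",-1)
try:
    print(robot.move_linear(p,velocity=.06,threshold=10))
except robot.PlanningError as e: print("plan",e)
s=robot.get_state();print(s["time"],s["qpos"],s["ee_pos"],p,s["force"])
cv2.imwrite("pics/wg.png",robot.grab_frame("scene")[190:310,270:450,::-1].repeat(3,0).repeat(3,1))
E
```

```text
plan the arm cannot follow that straight line within its joint ranges
6.425 [-0.6845 -0.0415  0.263   2.5168  1.1457  0.2162  1.7295] [0.4397 0.0984 0.1611] [0.4847 0.1023 0.095 ] [-0.2855  0.2338  0.6815]
```

```bash
python3 - <<'E'
from plan import *
p,R,sz=grasp("thin",-1)
for d in (.07,.065,.06,.055,.05):
    robot.move_ptp(p+d*sz,R); s=robot.get_state(); print(d,s["time"],s["qpos"])
    try:
        robot.move_linear(p,velocity=.06,threshold=10); print("linear ok"); break
    except robot.PlanningError as e: print("no")
s=robot.get_state();print(s["time"],s["qpos"],s["ee_pos"],p,s["force"])
E
```

```text
0.07 6.725 [-0.6875 -0.0058  0.2771  2.5137  1.2619  0.1925  1.6147]
no
0.065 7.4917 [-0.22    0.0234 -0.1887  2.4986  1.3393  0.19    1.5382]
linear ok
8.725 [-0.0868  0.2409 -0.3056  2.4544  2.0823  0.2612  0.8359] [0.4847 0.1024 0.0953] [0.4847 0.1023 0.095 ] [ 0.2314 -0.7417 -0.2387]
```

```bash
python3 - <<'E'
from plan import *
p,R,sz=grasp("thin",-1)
robot.gripper_to(.0); s=robot.get_state(); print(s["time"],s["opening"],s["grasp_force"],s["force"])
for d in (.055,.03):
    try: robot.move_linear(p+d*sz+np.array([0,0,.01]),velocity=.1); break
    except robot.PlanningError as e: print("no",d)
s=robot.get_state(); print(s["time"],s["opening"],s["ee_pos"],s["qpos"],s["force"])
print(robot.ik(rk(0,-.09,.25),PL),robot.ik(p+[0,-.05,.16],PL))
E
```

```text
9.325 0.009885569756478417 29.999894499778748 [-2.1905 -0.7006  1.2302]
10.3 0.0101726050607607 [0.4538 0.0995 0.1503] [-0.075   0.0351 -0.3291  2.4819  1.3173  0.1938  1.569 ] [ 0.0759  0.731  -1.1486]
[ 0.46    0.3182  0.0993  1.6976 -0.0343  1.1275  1.8664] [ 0.0461  0.1476 -0.2383  1.9034  0.0391  1.095   1.0896]
```

```bash
cat > ins.py <<'E'
import sys
from plan import *
n=sys.argv[1]; y=SLOT[n]
p=robot.get_state()["ee_pos"]
robot.move_ptp(p+[0.0,-.03,.12],PL); robot.move_ptp(rk(0,y,.25),PL)
robot.move_linear(rk(0,y,.165),velocity=.15); robot.pause(.2); f0=robot.get_state()["force"]
hit=robot.move_linear(rk(0,y,.096),velocity=.035,threshold=7)
s=robot.get_state(); print(s["time"],hit,s["ee_pos"],rk(0,y,0),s["force"]-f0,s["opening"])
cv2.imwrite(f"pics/ins_{n}.png",np.hstack([cv2.resize(robot.grab_frame("scene")[200:380,60:300,::-1],(400,300)),cv2.resize(robot.grab_frame("wrist")[:,:,::-1],(400,300))]))
E
python3 ins.py thin
```

```text
15.4833 True [ 0.4836 -0.3253  0.1033] [ 0.4832 -0.3252  0.    ] [ 1.7329 -0.5017  4.4204] 0.010066957803670687
```

```bash
python3 - <<'E'
from plan import *
robot.gripper_to(.03); e=robot.get_state()["ee_pos"]; robot.move_linear(e+[0,0,.15],velocity=.25)
s=robot.get_state(); print(s["time"],s["force"])
p,R,sz=grasp("thick",-1)
robot.move_ptp(p+.09*sz+[0,0,.06],R); robot.gripper_to(.056)
for d in (.09,.07,.06):
    robot.move_ptp(p+d*sz,R); s=robot.get_state(); print(d,s["time"],s["qpos"])
    try: print(robot.move_linear(p,velocity=.07,threshold=10)); break
    except robot.PlanningError: print("no")
else: raise SystemExit
s=robot.get_state(); print(s["time"],s["ee_pos"],p,s["force"])
robot.gripper_to(0); s=robot.get_state(); print(s["opening"],s["force"])
for d in (.065,.05,.03):
    try: robot.move_linear(p+d*sz+np.array([0,0,.01]),velocity=.1); break
    except robot.PlanningError: print("no",d)
s=robot.get_state(); print(s["time"],s["opening"],s["ee_pos"],s["qpos"],s["force"])
cv2.imwrite("pics/mid.png",robot.grab_frame("scene")[:,:,::-1])
E
```

```text
16.8667 [ 0.1128  0.0315 -0.6386]
0.09 19.85 [ 0.0259  0.2848 -0.7598  2.1772  1.2091  0.5955  1.4759]
False
21.2833 [0.5797 0.2288 0.0984] [0.5797 0.2287 0.098 ] [ 0.2751 -0.9286 -0.5316]
0.021942770994304518 [-0.2069  0.2468 -1.3735]
22.7917 0.02141720220664188 [0.5431 0.2287 0.1613] [ 0.013   0.3256 -0.7329  2.1601  1.2632  0.5929  1.4451] [ 0.3267 -0.0944 -1.242 ]
```

View pics/mid.png

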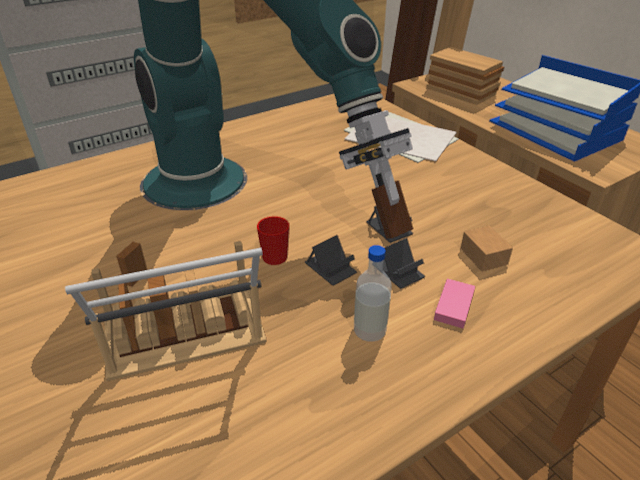

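The thick sample is in hand at (390,205) and the bystanders are undisturbed. Inserting it now.

```bash
python3 ins.py thick && python3 - <<'E'
from plan import *
s=robot.get_state()
if s["ee_pos"][2]<.11:
    robot.gripper_to(.042); robot.move_linear(s["ee_pos"]+[0,0,.15],velocity=.25)
    robot.move_ptp(rk(-.055,0,.33),PL); robot.pause(.2)
    a=robot.grab_frame("wrist")[:,:,::-1]; C=cam("wrist")
    s=robot.get_state(); print(s["time"],s["qpos"])
    a=a.copy()
    for n,w in (("thin",.045),("thick",.03)):  # expected top-face outline
        t=TH[n]/2; q=proj(C,[rk(i*w,SLOT[n]+j*t,.128) for i,j in((-1,-1),(1,-1),(1,1),(-1,1))])
        cv2.polylines(a,[q.round().astype(int)],True,(0,255,0),1)
    cv2.imwrite("pics/filed.png",cv2.resize(a[120:340,170:470],(800,587),interpolation=2))
E
```

```text
27.675 True [ 0.5319 -0.1519  0.1031] [ 0.5318 -0.1519  0.    ] [ 1.0921 -1.6607  2.296 ] 0.021550205589860205
29.8917 [ 0.8356  0.1423 -0.4879  1.7505  0.069   1.2675  1.6297]
```

View pics/filed.png

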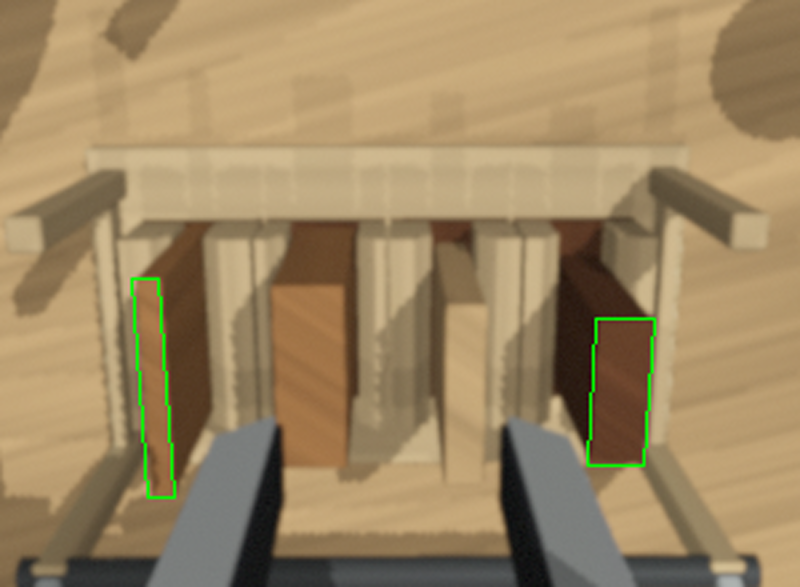

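Both boards are seated and match the predicted outlines. Now gripping the keeper bar and swinging it.

```bash
python3 - <<'E'
from plan import *
R=down(RY); q0=2.04
robot.move_ptp(rk(0.02,0,.37),R)
robot.gripper_to(.055)
robot.move_ptp(bar(q0)+[0,0,.09],R); s=robot.get_state(); print(s["time"],s["qpos"])
hit=robot.move_linear(bar(q0),velocity=.1,threshold=8); print(hit,robot.get_state()["ee_pos"],bar(q0))
if not hit:
    robot.gripper_to(0); s=robot.get_state(); print(s["time"],s["opening"],s["force"],s["grasp_force"])
    if s["opening"]>.008:
        for q in np.arange(q0-.18,-.01,-.17):
            h=robot.move_linear(bar(q),velocity=.12,threshold=20); s=robot.get_state()
            print("%.2f"%q,h,round(s["time"],2),s["force"],s["ee_pos"]-bar(q),round(s["opening"],4))
            if h: break
E
```

```text
32.3417 [ 0.5812  0.492  -0.3429  1.2434  0.1605  1.4339 -0.0191]
False [ 0.6359 -0.2746  0.2612] [ 0.6356 -0.2745  0.2604]
34.15 0.010893828811453553 [-0.7051  0.5545  0.3077] 29.998997747898102
1.86 False 34.5 [-0.8425  1.4107  3.9034] [0.0001 0.     0.0004] 0.0112
1.69 False 34.84 [0.0006 0.7559 7.1371] [ 0.0005 -0.0001  0.0004] 0.0112
1.52 False 35.18 [-1.1224  0.1154  8.3651] [ 0.0006 -0.0001  0.0003] 0.0108
1.35 False 35.52 [-2.579   0.9591  5.6993] [ 0.0005 -0.0001  0.    ] 0.011
1.18 False 35.87 [-1.3359  1.588   0.6151] [ 0.0004 -0.0001 -0.0003] 0.011
1.01 False 36.21 [ 1.7921  0.1937 -7.5737] [ 0.0003  0.     -0.0004] 0.0113
0.84 False 36.55 [ 5.7666 -0.4678 -8.2442] [ 0.0005 -0.     -0.0002] 0.0109
0.67 True 36.76 [ 0.2716  0.5368 -3.7446] [ 0.0065 -0.0017  0.0069] 0.0112
```

```bash
python3 - <<'E'
from plan import *
for q in (.67,.5,.33,.16,.05,0.0,-.03):
    h=robot.move_linear(bar(q),velocity=.08,threshold=30); s=robot.get_state()
    print("%.2f"%q,h,round(s["time"],2),s["force"],s["ee_pos"]-bar(q),round(s["opening"],4))
    if h: break
E
```

```text
0.67 False 37.05 [ 4.3301 -0.0835 -5.4621] [ 0.0007 -0.0001  0.0004] 0.0108
0.50 False 37.48 [ 4.5894 -0.113  -3.8451] [ 0.0003 -0.     -0.0001] 0.0114
0.33 False 37.92 [ 3.9733  0.2579 -3.5738] [-0.      0.     -0.0004] 0.0108
0.16 False 38.35 [ 1.5273  1.2708 -1.2514] [-0.0001  0.     -0.0002] 0.0108
0.05 False 38.68 [-1.451   1.3034 -2.1038] [-0.0004  0.0001 -0.0001] 0.0108
0.00 False 38.93 [-3.6116  2.0852 -1.4758] [-0.0004  0.0001  0.0001] 0.011
-0.03 False 39.18 [-6.5024  3.3827  3.7339] [-0.0005  0.0001  0.0004] 0.0113
```

```bash
python3 - <<'E'
from plan import *
robot.gripper_to(.035); b=bar(0)
robot.move_linear(np.r_[b[:2],.21],velocity=.15); robot.gripper_to(0); robot.pause(.2)
h=robot.move_linear(np.r_[b[:2],.150],velocity=.03,threshold=18); s=robot.get_state()
print(h,s["time"],s["ee_pos"],s["force"])
robot.move_linear(np.r_[b[:2],.25],velocity=.2); e=rk(-.16,0,.33)
robot.move_ptp(e,PL); robot.pause(.2); C=cam("wrist"); a=robot.grab_frame("wrist")[:,:,::-1].copy()
for r in(.135,.065):
    q=proj(C,[rk(.072-r,-.132,.14),rk(.072-r,.132,.14)]).round().astype(int).tolist(); cv2.line(a,q[0],q[1],(0,255,0),1)
c=np.zeros((480,800,3),np.uint8); c[:300,:400]=cv2.resize(a,(400,300)); t=robot.grab_frame("top")[:,:,::-1]; c[:360,400:]=cv2.resize(t[130:310,350:550],(400,360)); 
sc=robot.grab_frame("scene")[:,:,::-1]; c[300:,:240]=sc[200:380,60:300]; c[362:,240:]=sc[170:288,220:][:, :560] if 0 else 0
cv2.imwrite("pics/end.png",c); print(robot.get_state()["time"])
E
```

```text
True 42.675 [ 0.4469 -0.2215  0.1648] [-6.0521  2.6965 18.6494]
45.1833
```

View pics/end.png

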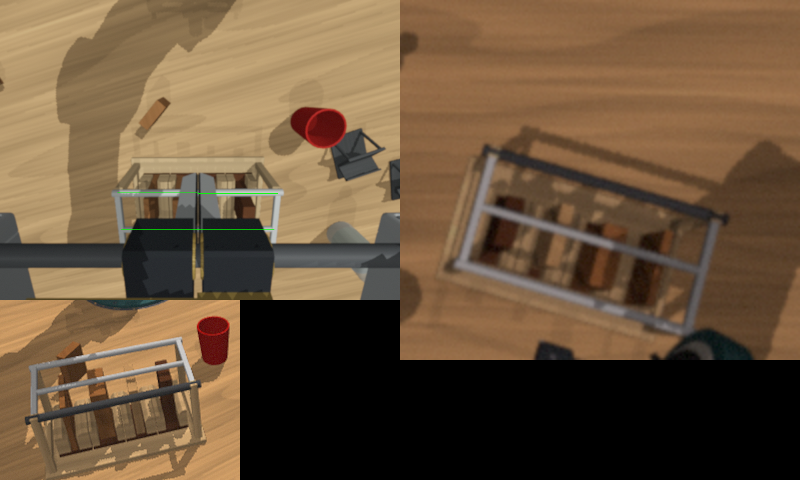

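The press stopped with the TCP at z 0.1648, so the tips met the bar at 0.146, the exact closed height. The overlay confirms the bars are level over all four samples, and the robot is clear.

```bash
python3 -c "
from rig import robot
print(robot.sign_off())"
```

```text
the job is handed in; nothing more can be done
None
```

Both samples are standing in their matching slots, fully down and centred, the keeper is fully closed, and I handed the job in at about 45 s with no bystander touched.

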